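Third hand at the inspection fixture: hold a bracket against the sprung jaw

ROBOT

A 6-joint arm with a two-finger parallel gripper is mounted at the origin on the work surface. World frame = base frame: x ahead of the robot, y to its left, z up, the work surface at z = 0. Lengths are in m, angles in rad, forces in N, time in s.
With the tool pointing down it reaches from about 0.4 to 0.825 m from the base axis. Payload 7 kg.
Tool frame: the origin (TCP) lies at the very end of the fingers, on their centre line; the grasp point (between the pads) lies 19 mm behind it (grip_depth is the distance from the TCP to the grasp point, in m); z points along the fingers, y is the direction in which the jaws open and shut (so a half turn about z gives the same grasp; the last joint's range is limited). The gripper opens to 88 mm and grips with 3 to 60 N. Pads are 19 mm wide; open, the fingers measure 130 mm over their backs; the gripper's body (78 mm by 193 mm) begins 47 mm behind the grasp point.
Start: joints at [1.558, 0.359, 0.012, 0, -1.224, -0.288], TCP at [0.2, 0.645, 0.187] pointing down, gripper open.
Joint ranges: [-3.07, 3.07], [-1.43, 2.12], [-1.02, 1.25], [-3.03, 1.67], [-3.05, -0], [-3.03, 3.03]. Speed limits (rad/s): [2.39, 2.39, 3.01, 3.14, 3.14, 3.14].

INTERFACE

Orientations are given as [roll, pitch, yaw] about the fixed x, y, z axes, in that order (R = Rz(yaw) Ry(pitch) Rx(roll)).
In Python, from station import get_state, grab_frame, get_calibration, job_done, grip_depth gives the robot as it stands. The module is installed in compiled form; this text tells all that it offers.
- The arm moves only by the shell command python3 -m crank 'ROWS' [FORCE]. ROWS is JSON, a list of rows, each an object with "turn": the turn, a rotation vector about the tool's x, y, z each as a share of 2 pi rad, from -1 to 1, a list of three; "slide": the shift along the tool's x, y, z each as a share of 0.5 m, from -1 to 1, a list of three; "fingers": the opening, from -1 (shut) to 1 (fully open). A call has 1 to 5 rows; each row is the pose to reach, as a shift and turn from the pose commanded when the call began, along the tool's axes at that moment, turning the shorter way round; what a row does not reach only later rows make up. A row lasts 1/12 s, in which the tool goes at most 41.7 mm and 7.16 degrees, less where a joint would pass 70% of its speed; a pose out of reach is approached as far as the arm can. A call with a number of a shift or a turn outside -1 to 1 is refused whole. A call with a gripper value outside its range is refused whole. The fingers move at their own pace and stop on an object; FORCE is the grip in N (left out, the last holds). Time passes only in rows, so rows that repeat a pose let the fingers close. It gives the time, the measured TCP pose, the force and the opening at its end, in the units of the state.
- get_state(): the state, without advancing time (a new reading comes with each control period).
- grab_frame(name): name is "side" or "top" or "wrist"; returns the picture (420x560x3 uint8, red, green, blue); there is no depth.
- get_calibration(name): a dict with "K" (3x3 intrinsics, pixels), "pose" (4x4, takes a point from camera to world coordinates). Camera axes: x right, y up, looking along -z (the intrinsics and any distortion apply to the point x, -y, -z); pixel columns grow to the right and rows downward; lengths in m; the calibration is good to about 2 mm. A picture is of the moment at which its call begins: read the wrist's pose just before it. get_calibration takes no time and is no camera call; for the wrist camera it gives the pose at the moment of the call.
- job_done(): hands the job in, once; it reports no verdict.
The state is a dict: "t": time; "q": joint angles; "qd": joint speeds; "joint_efforts": joint torques, N m; "eef_pos": TCP position; "ee_rot": TCP orientation; "force": force on the tool from outside, world axes, zero at the start; "moment": the same for the moment, N m; "width": finger opening in m.
Only numpy, scipy, OpenCV 4.12 (cv2) and the standard library are available. Lean on these libraries where they do the work, as an engineer would, in place of code of your own. Each camera call takes 0.05 s, during which the arm holds its last target.

TASK

Put the L-shaped aluminium bracket foot down on the fixture plate and press the flat back of its upright squarely against the middle of the sprung jaw, until the jaw is about halfway through its travel, never all the way in. Keep it pressed there with a steady push: the program finishes while still holding, so that a colleague can fasten the clamp. Leave the other parts on the bench where they are.

Things in the scene. Friction and masses are not known exactly. Their poses are not given: they have to be found in the camera images.
- bracket: Loose aluminium L-bracket, 0.2 kg, foot down. Foot 64 (x) x 44 (y) x 14 mm thick; upright 44 mm wide, x +14 to +32 mm, top 66 mm above the underside, with a dark 20 mm bore. Origin: centre of the foot's underside; z up; x points from the foot's free end to the upright, whose flat back is at x = +32 mm; in the fixture this x points along the fixture's x. Can be gripped across the 44 mm width.
- fixture: Fixed aluminium plate 200 x 200 mm, top at z = 15 mm; origin: centre of its underside, z up. On the centre line at its +x side stand the sprung jaw and behind it a fixed steel rail (x 72 to 90, y -45 to +45 mm, top at z = 51 mm). A toe clamp, turned aside, takes x -33 to +53, y 72 to 94 mm, up to z = 53 mm. The rest of the plate is clear.
- jaw: Steel jaw bar, 12 (x) x 36 (y) x 32 mm high, axes as the fixture's. Origin: centre of its front face (looks to -x, is pressed on), at x 40, y 0, z 35 mm in the fixture's frame at rest, 20 mm gap to the rail behind. It slides to +x by 20 mm at most (gap closed). Springs push back: 4 N at rest, 10 N halfway (gap 10 mm), 16 N fully in.
- vblock: Bystander: loose steel V-block 50 x 44 x 40 mm. Origin at the centre of its underside.
- block: Bystander: loose plain aluminium block 60 x 40 x 30 mm with a dark dot on top. Origin at the centre of its underside.
- ringgauge: Bystander: loose steel ring, 60 mm outside and 34 mm inside diameter, 22 mm high. Origin at the centre of its underside.
Things that resemble listed ones, but are neither listed nor needed, are in the scene too. What is shaped like the bracket but purple is not meant.

How it is judged:
By the outcome, as a careful person would: the job done as asked, in the order asked, and still so for the second after the job is handed in, while the arm keeps its last pose, push and grip.
It also fails if it takes over 48 s, if anything falls off the work surface, if the arm or the gripper's body presses on something with over 40 N, if the wrist force passes 120 N, or if a joint passes its speed limit or range.

## Working session

There is one attempt and no reset: what is moved stays moved. The work goes in short steps, Python scripts to look and compute and a shell command to move; the robot and the scene stay as the last step left them, time stands still between calls to the robot, and variables do not carry over. Pictures are saved under pics/ and viewed, and the job is handed in when it is done.

```bash
mkdir -p pics; ls; python3 - <<'E'
from station import *
import cv2,numpy as np
s=get_state();print(s, grip_depth)
for n in("top","side"):
    c=get_calibration(n);print(n,np.round(c["K"],1).tolist(),np.round(c["pose"],3).tolist(),c.keys())
    cv2.imwrite(f"pics/{n}0.png",cv2.cvtColor(grab_frame(n),cv2.COLOR_RGB2BGR))
E
```

```text
pics
{'t': 0.0, 'q': array([ 1.55808270e+00,  3.59372886e-01,  1.10636409e-02, -3.76132638e-04,
       -1.22408547e+00, -2.88115315e-01]), 'qd': array([-0.00185766, -0.00021567, -0.00035022, -0.00183144,  0.00050832,
        0.00074941]), 'joint_efforts': array([ 9.52384798e-04, -5.82716453e+01,  2.93057477e+01,  6.99715421e+00,
        7.24798796e-03, -1.64380212e-04]), 'eef_pos': array([0.19985788, 0.64415607, 0.18642919]), 'ee_rot': array([ 3.13995966e+00, -1.15209192e-04, -3.00956946e-01]), 'force': array([ 0.02519922, -0.67659588, -0.66642523]), 'moment': array([-0.03997994,  0.01125963,  0.02832084]), 'width': 0.08755224264736973} 0.0188
top [[514.5, 0.0, 282.7], [0.0, 514.5, 206.8], [0.0, 0.0, 1.0]] [[-0.001, 0.99, -0.142, 0.36], [-1.0, -0.0, 0.006, -0.046], [0.005, 0.142, 0.99, 1.289], [0.0, 0.0, 0.0, 1.0]] dict_keys(['K', 'pose'])
side [[412.2, 0.0, 287.4], [0.0, 412.2, 207.5], [0.0, 0.0, 1.0]] [[-0.865, 0.347, -0.362, 0.185], [-0.502, -0.616, 0.607, 0.556], [-0.012, 0.707, 0.707, 0.748], [0.0, 0.0, 0.0, 1.0]] dict_keys(['K', 'pose'])
```

View pics/top0.png

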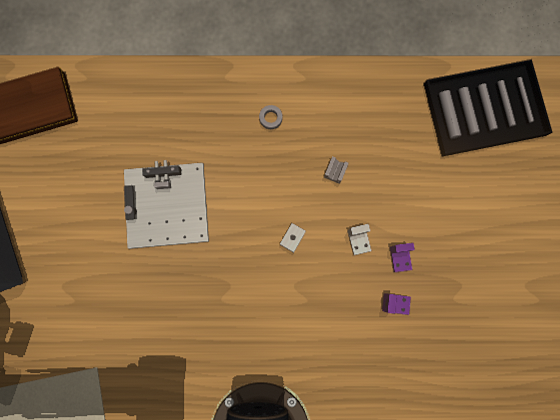

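View pics/side0.png

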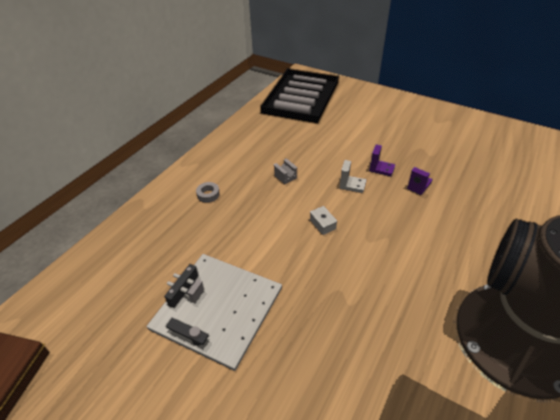

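The top view shows the bracket at about (359,239) with its upright at the top edge. The fixture is at about (166,206), with the jaw and rail at its top edge near (162,175) and the toe clamp at the left. The V-block, block, ring and the purple copies lie apart. Next I'll enlarge the relevant areas.

```bash
python3 - <<'E'
import cv2,numpy as np
im=cv2.imread("pics/top0.png")
a=cv2.resize(im[150:260,110:225],None,fx=5,fy=5,interpolation=cv2.INTER_CUBIC)
cv2.imwrite("pics/fix_crop.png",a)
b=cv2.resize(im[210:270,330:390],None,fx=9,fy=9,interpolation=cv2.INTER_CUBIC)
cv2.imwrite("pics/br_crop.png",b)
E
```

```text
(no output)
```

View pics/fix_crop.png

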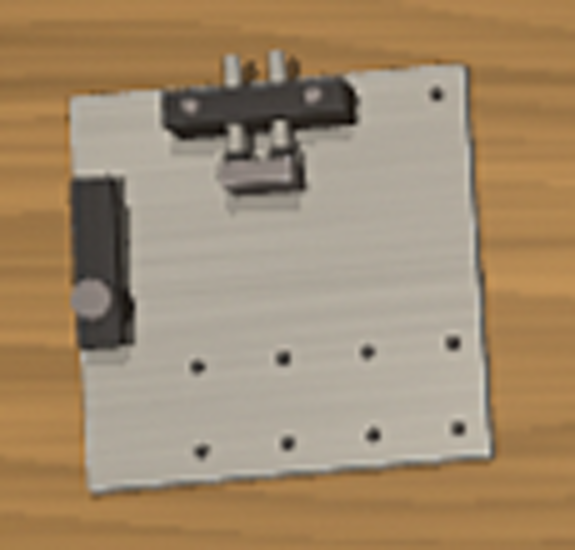

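View pics/br_crop.png

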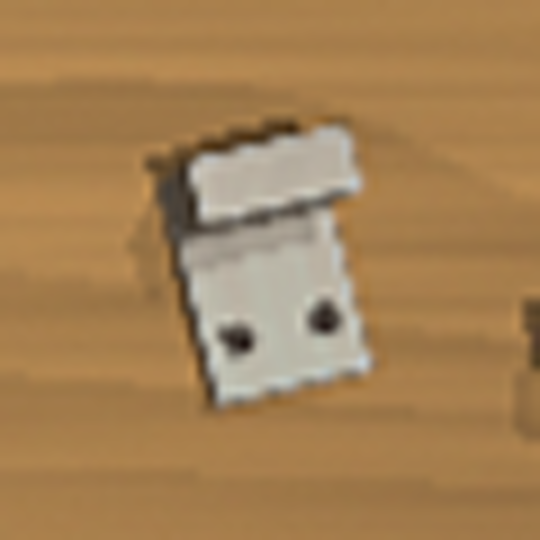

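The crops show the plate corners at about (72,98), (465,65), (492,455) and (92,490) in the fixture crop. The bracket's upright top is at (190,155) to (360,190) in its crop, and the foot's free end at (213,403) to (370,365).

```bash
cat > h.py <<'E'
import numpy as np,cv2
from station import *
def ray(n,px,z,cal=None):
    c=cal or get_calibration(n);K=c["K"];P=np.array(c["pose"])
    px=np.atleast_2d(px).astype(float)
    d=np.c_[(px[:,0]-K[0][2])/K[0][0],-(px[:,1]-K[1][2])/K[1][1],-np.ones(len(px))]@P[:3,:3].T
    t=(z-P[2,3])/d[:,2]
    return P[:3,3]+d*t[:,None]
def proj(n,pts,cal=None):
    c=cal or get_calibration(n);K=np.array(c["K"]);P=np.array(c["pose"])
    q=(np.atleast_2d(pts)-P[:3,3])@P[:3,:3]
    q=q*[1,-1,-1]
    u=q@K.T
    return u[:,:2]/u[:,2:]
def save(n,name):
    cal=get_calibration(n);im=cv2.cvtColor(grab_frame(n),cv2.COLOR_RGB2BGR);cv2.imwrite("pics/"+name,im);return im,cal
E
python3 - <<'E'
from h import *
off=lambda c,s,o:(np.array(c)+.0)/s+np.array(o)-0.5+0.5/s
f=ray("top",off([(72,98),(465,65),(492,455),(92,490)],5,(110,150)),.015)
print("plate",f.round(4).tolist(),f.mean(0))
e=[f[0]-f[3],f[1]-f[2]];e2=[f[0]-f[1],f[3]-f[2]]
for v in e:print(np.linalg.norm(v),np.arctan2(v[1],v[0]))
for v in e2:print(np.linalg.norm(v),np.arctan2(-v[0],v[1]))
u=ray("top",off([(190,155),(350,125),(360,190),(203,222)],9,(330,210)),.066)
g=ray("top",off([(370,365),(213,403)],9,(330,210)),.014)
print("up",u.round(4).tolist(),u.mean(0));print("foot",g.round(4).tolist())
b=g.mean(0)[:2];c=u.mean(0)[:2];v=c-b;print("len (55)",np.linalg.norm(v),"yaw",np.arctan2(v[1],v[0]),"origin",b+v/np.linalg.norm(v)*.032)
w=u[0]-u[1];print(np.linalg.norm(w),np.arctan2(-w[0],w[1]));w=g[1]-g[0];print(np.linalg.norm(w),np.arctan2(-w[0],w[1]))
c=get_calibration("wrist");P=np.array(c["pose"]);print(P.round(3).tolist())
E
```

```text
plate [[0.6378, 0.3468, 0.015], [0.6548, 0.149, 0.015], [0.4573, 0.1315, 0.015], [0.4402, 0.3285, 0.015]] [0.54752023 0.23895941 0.015     ]
0.19845087667990585 0.09212531937352217
0.19828534106533652 0.08831998467087493
0.1985346887889612 0.08604748219702422
0.1977792142992807 0.08686851005698436
up [[0.4862, -0.2156, 0.066], [0.4942, -0.2583, 0.066], [0.4769, -0.2606, 0.066], [0.4684, -0.2187, 0.066]] [ 0.48142035 -0.2383014   0.066     ]
foot [[0.4335, -0.2712, 0.014], [0.4232, -0.2278, 0.014]]
len (55) 0.05422931524419534 yaw 0.20778877815222513 origin [ 0.4596692  -0.24288724]
0.04345822656010409 0.1848390382207621
0.04465783000550221 0.2346914937754177
[[-0.297, 0.923, 0.243, 0.266], [-0.955, -0.288, -0.073, 0.623], [0.002, -0.254, 0.967, 0.383], [0.0, 0.0, 0.0, 1.0]]
```

```bash
cat >> h.py <<'E'
from scipy.spatial.transform import Rotation as Ro
def rel(pos,yaw,roll=np.pi,pitch=0):
    s=get_state();R=Ro.from_euler("xyz",s["ee_rot"])
    d=R.inv().apply(np.array(pos)-s["eef_pos"])/.5
    t=(R.inv()*Ro.from_euler("xyz",[roll,pitch,yaw])).as_rotvec()/(2*np.pi)
    print("slide",d.round(4),"turn",t.round(4),"rows",np.linalg.norm(d)*.5/.0417,np.degrees(np.linalg.norm(t)*2*np.pi)/7.16)
    return d,t
F=np.array([.5475,.239]);FY=.088
B=np.array([.4597,-.2429]);BY=.208
E
python3 -c "
from h import *
rel([.53,.239,.22],.088)"
```

```text
slide [ 0.8707  0.5784 -0.066 ] turn [ 0.0002  0.     -0.0619] rows 12.558894946189108 3.112242521313882
```

```bash
python3 -m crank '[{"turn":[0,0,-0.062],"slide":[0.87,0.578,-0.066],"fingers":1},{"turn":[0,0,-0.062],"slide":[0.87,0.578,-0.066],"fingers":1},{"turn":[0,0,-0.062],"slide":[0.87,0.578,-0.066],"fingers":1},{"turn":[0,0,-0.062],"slide":[0.87,0.578,-0.066],"fingers":1},{"turn":[0,0,-0.062],"slide":[0.87,0.578,-0.066],"fingers":1}]'
python3 -c "
from h import *
rel([.53,.239,.22],.088)"
```

```text
t: 0.52
eef_pos: [0.3319, 0.4816, 0.2003]
ee_rot: [3.141, 0.0, 0.091]
force: [1.3, 0.6, -0.0]
width: 0.0874
slide [ 0.3504  0.5193 -0.0393] turn [0.0001 0.0001 0.0005] rows 7.5260237838694914 0.023988744718768863
```

```bash
python3 -m crank '[{"turn":[0,0,0],"slide":[0.34,0.5,-0.038],"fingers":1},{"turn":[0,0,0],"slide":[0.34,0.5,-0.038],"fingers":1},{"turn":[0,0,0],"slide":[0.34,0.5,-0.038],"fingers":1},{"turn":[0,0,0],"slide":[0.34,0.5,-0.038],"fingers":1},{"turn":[0,0,0],"slide":[0.34,0.5,-0.038],"fingers":1}]'
python3 -c "
from h import *
rel([.53,.239,.22],.088)"
```

```text
t: 0.93
eef_pos: [0.4637, 0.3207, 0.2136]
ee_rot: [-3.142, 0.0, 0.089]
force: [1.5, 0.4, -0.5]
width: 0.088
slide [ 0.1175  0.1745 -0.0127] turn [-0.      0.      0.0002] rows 2.527471015413369 0.008306838188933425
```

```bash
python3 -m crank '[{"turn":[0,0,0],"slide":[0.09,0.14,-0.01],"fingers":1},{"turn":[0,0,0],"slide":[0.09,0.14,-0.01],"fingers":1},{"turn":[0,0,0],"slide":[0.09,0.14,-0.01],"fingers":1},{"turn":[0,0,0],"slide":[0.09,0.14,-0.01],"fingers":1}]'
python3 -c "
from h import *
save('wrist','w1.png')
c=get_calibration('wrist');np.save('w1c.npy',c,allow_pickle=True);print(get_state()['eef_pos'])"
```

```text
t: 1.27
eef_pos: [0.515, 0.2547, 0.2182]
ee_rot: [3.141, 0.001, 0.085]
force: [-0.3, -0.7, -0.7]
width: 0.0876
[0.51424471 0.25583717 0.21810431]
```

View pics/w1.png

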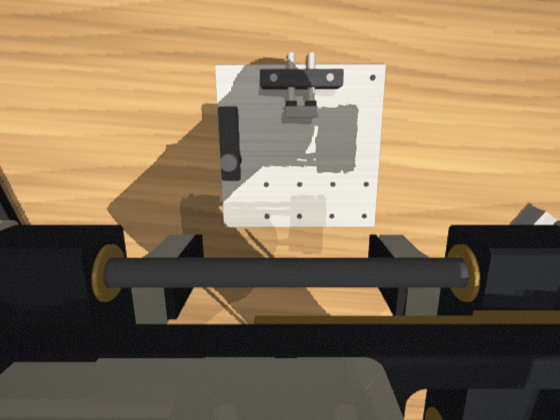

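The wrist view shows the plate corners at about (216,66), (385,65), (376,227) and (224,227), the rail at (302,78) and the jaw at (300,111). I'll enlarge the jaw area.

```bash
python3 - <<'E'
from h import *
im=cv2.imread("pics/w1.png")
cv2.imwrite("pics/w1c.png",cv2.resize(im[45:135,250:360],None,fx=6,fy=6,interpolation=cv2.INTER_CUBIC))
cv2.imwrite("pics/w1d.png",cv2.resize(im[55:240,205:395],None,fx=3,fy=3,interpolation=cv2.INTER_CUBIC))
E
```

```text
(no output)
```

View pics/w1c.png

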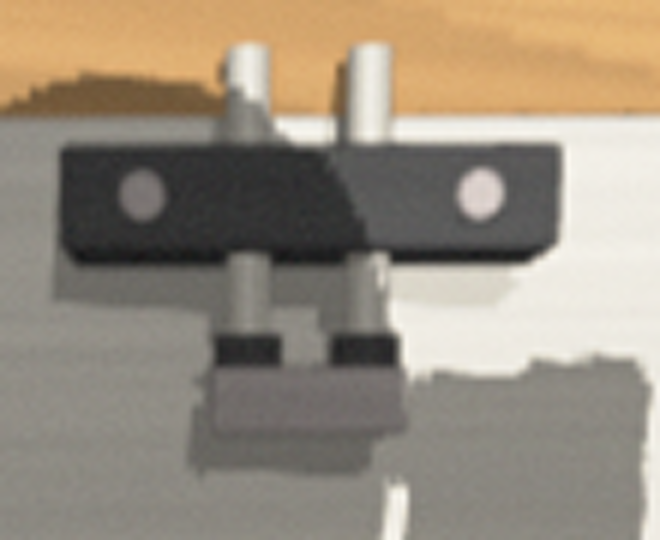

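View pics/w1d.png

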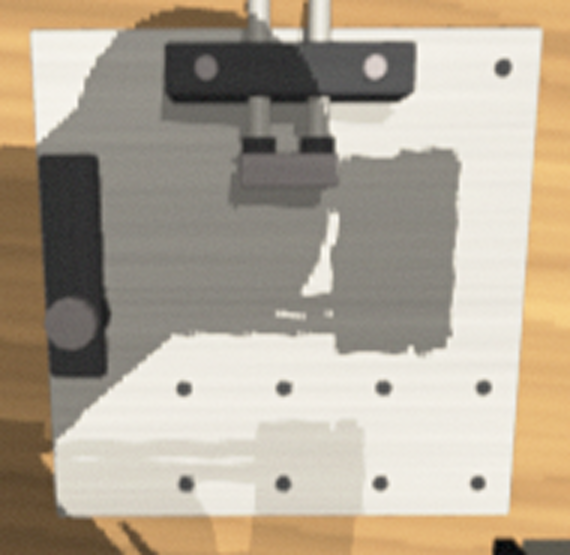

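```bash
python3 - <<'E'
from h import *
c=np.load('w1c.npy',allow_pickle=True).item()
off=lambda c,s,o:(np.array(c)+.0)/s+np.array(o)-0.5+0.5/s
f=ray("",off([(31,31),(542,28),(510,514),(56,514)],3,(205,55)),.015,c)
print(f.round(4).tolist(),f.mean(0))
for a,b in((0,3),(1,2)): v=f[a]-f[b];print(np.linalg.norm(v),np.arctan2(v[1],v[0]))
for a,b in((0,1),(3,2)): v=f[a]-f[b];print(np.linalg.norm(v),np.arctan2(-v[0],v[1]))
def loc(p,F,y=.088):
    d=p[:,:2]-F; return np.c_[d@[np.cos(y),np.sin(y)],d@[-np.sin(y),np.cos(y)]]
j=ray("",off([(210,368),(403,368),(405,432),(214,432)],6,(250,45)),.051,c)
r=ray("",off([(60,147),(560,147),(560,243),(62,243)],6,(250,45)),.051,c)
print("jaw\n",loc(j,F),"\nrail\n",loc(r,F))
# from top cam
j=ray("top",off([(225,160),(298,150),(302,183),(226,192)],5,(110,150)),.051)
r=ray("top",off([(163,92),(352,77)],5,(110,150)),.051)
print("top jaw\n",loc(j,F),"\nrail\n",loc(r,F))
rel([.46,-.14,.24],.2)
rel([B[0]-.02,B[1]+0.004,.24],.208)
E
```

```text
[[0.6362, 0.3474, 0.015], [0.6542, 0.1502, 0.015], [0.4566, 0.1315, 0.015], [0.4396, 0.3306, 0.015]] [0.54666625 0.23993828 0.015     ]
0.19736568647912753 0.08521580418776002
0.19848878006327436 0.09444454276636395
0.19801306123925128 0.09116710775418199
0.19984133987500036 0.08553499662713668
jaw
 [[ 0.05080749  0.0193445 ]
 [ 0.05072589 -0.01576149]
 [ 0.0394868  -0.01638313]
 [ 0.03956861  0.01864464]] 
rail
 [[ 0.08830153  0.04576814]
 [ 0.08809929 -0.04269018]
 [ 0.07209074 -0.04338752]
 [ 0.07229604  0.04577741]]
top jaw
 [[ 0.05309175  0.01609892]
 [ 0.05492776 -0.0196938 ]
 [ 0.0383742  -0.02068718]
 [ 0.03717715  0.01647007]] 
rail
 [[ 0.08967551  0.04452952]
 [ 0.08905702 -0.04820123]]
slide [-0.1763  0.7794 -0.0434] turn [ 0.      0.0001 -0.0181] rows 9.595592154949934 0.9099460388205626
slide [-0.2338  0.973  -0.0433] turn [ 0.      0.0001 -0.0194] rows 12.009605727444843 0.9739621194666698
```

Plate and jaw from the wrist camera agree with the top camera to about 1 mm. Now to above the bracket.

```bash
python3 - <<'E'
from h import *
rel([.4793,-.2388,.2],.208)
E
python3 -m crank '[{"turn":[0,0,-0.019],"slide":[-0.155,0.972,0.036],"fingers":0.5},{"turn":[0,0,-0.019],"slide":[-0.155,0.972,0.036],"fingers":0.5},{"turn":[0,0,-0.019],"slide":[-0.155,0.972,0.036],"fingers":0.5},{"turn":[0,0,-0.019],"slide":[-0.155,0.972,0.036],"fingers":0.5},{"turn":[0,0,-0.019],"slide":[-0.155,0.972,0.036],"fingers":0.5}]'
python3 - <<'E'
from h import *
rel([.4793,-.2388,.2],.208)
E
```

```text
slide [-0.1549  0.9796  0.0366] turn [ 0.      0.0001 -0.0194] rows 11.899289914334876 0.9739621194666698
t: 1.73
eef_pos: [0.4986, 0.049, 0.2108]
ee_rot: [-3.141, -0.0, 0.211]
force: [1.2, -0.6, -0.3]
width: 0.0669
slide [-0.1584  0.5546  0.0215] turn [-0.     -0.      0.0005] rows 6.921013200942198 0.02507874000728072
```

```bash
python3 -m crank '[{"turn":[0,0,0],"slide":[-0.15,0.54,0.02],"fingers":0.4},{"turn":[0,0,0],"slide":[-0.15,0.54,0.02],"fingers":0.4},{"turn":[0,0,0],"slide":[-0.15,0.54,0.02],"fingers":0.4},{"turn":[0,0,0],"slide":[-0.15,0.54,0.02],"fingers":0.4},{"turn":[0,0,0],"slide":[-0.15,0.54,0.02],"fingers":0.4}]'
python3 - <<'E'
from h import *
rel([.4793,-.2388,.2],.208)
E
```

```text
t: 2.15
eef_pos: [0.4863, -0.159, 0.2036]
ee_rot: [-3.141, -0.001, 0.211]
force: [1.5, 0.4, 0.0]
width: 0.0615
slide [-0.047   0.1531  0.0072] turn [-0.     -0.0001  0.0004] rows 1.9226512106915485 0.022656790351681094
```

```bash
python3 -m crank '[{"turn":[0,0,0],"slide":[-0.04,0.13,0.006],"fingers":0.4},{"turn":[0,0,0],"slide":[-0.04,0.13,0.006],"fingers":0.4},{"turn":[0,0,0],"slide":[-0.04,0.13,0.006],"fingers":0.4},{"turn":[0,0,0],"slide":[-0.04,0.13,0.006],"fingers":0.4},{"turn":[0,0,0],"slide":[-0.04,0.13,0.006],"fingers":0.4}]'
python3 - <<'E'
from h import *
rel([.4793,-.2388,.2],.208)
im,c=save('wrist','w2.png');np.save('w2c.npy',c,allow_pickle=True)
cv2.imwrite("pics/w2c.png",cv2.resize(im[60:230,220:400],None,fx=3.3,fy=3.3,interpolation=cv2.INTER_CUBIC))
E
```

```text
t: 2.57
eef_pos: [0.4806, -0.2253, 0.2003]
ee_rot: [-3.141, 0.0, 0.209]
force: [0.6, -0.2, 0.4]
width: 0.0614
slide [-0.0081  0.0259  0.0006] turn [-0.0001  0.      0.0001] rows 0.32594715221681136 0.007858546434166162
```

View pics/w2.png

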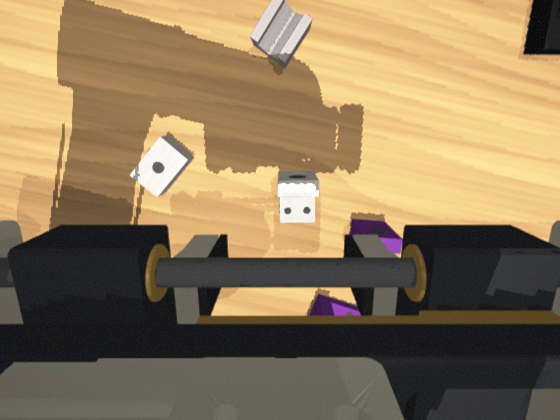

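View pics/w2c.png

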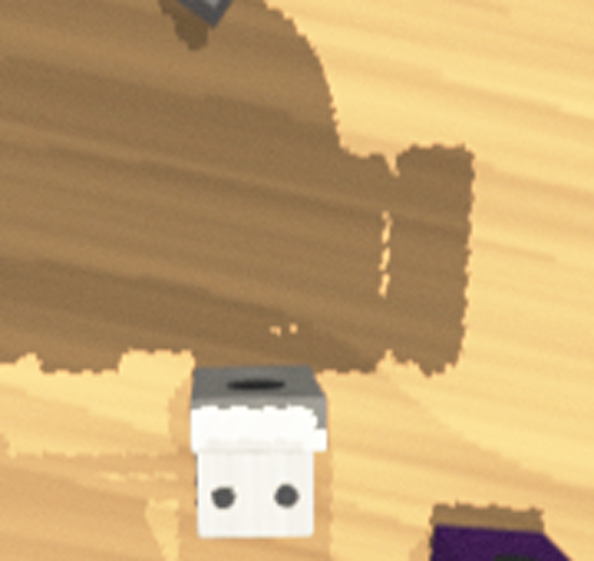

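The wrist view shows the bracket at (298,198): foot towards the gripper, flat back with its bore facing away at (298,178). Its sides look nearly parallel to the tool axes. The purple copy is clear on the right at (375,235).

```bash
python3 - <<'E'
from h import *
c=np.load('w2c.npy',allow_pickle=True).item()
off=lambda c,s,o:(np.array(c)+.0)/s+np.array(o)-0.5+0.5/s
u=ray("",off([(193,405),(326,405),(327,451),(192,450)],3.3,(220,60)),.066,c)
g=ray("",off([(313,536),(200,537)],3.3,(220,60)),.014,c)
print(u.round(4).tolist(),g.round(4).tolist())
for q in (u[0]-u[1],u[3]-u[2],g[1]-g[0]): print(np.linalg.norm(q),np.arctan2(-q[0],q[1]))
b=g.mean(0)[:2]
for m,k in((u.mean(0)[:2],.055),(u[2:].mean(0)[:2],.046)):
    v=m-b;print(np.linalg.norm(v),k,np.arctan2(v[1],v[0]),b+v*.032/np.linalg.norm(v))
E
```

```text
[[0.4831, -0.218, 0.066], [0.4919, -0.2595, 0.066], [0.4772, -0.2634, 0.066], [0.4685, -0.2206, 0.066]] [[0.4325, -0.2739, 0.014], [0.4232, -0.2318, 0.014]]
0.04249728327371309 0.20837545964697635
0.043628260574287404 0.20077819421853424
0.04316982961555471 0.2177300361998699
0.05377966179004313 0.055 0.23449118374511307 [ 0.45897683 -0.24543703]
0.04630550867242316 0.046 0.2370347083918328 [ 0.45895782 -0.24535789]
```

```bash
python3 - <<'E'
from h import *
rel([.4786,-.2402,.1],.212)
E
python3 -m crank '[{"turn":[0,0,0],"slide":[-0.006,0.026,0],"fingers":0.4},{"turn":[0,0,0],"slide":[-0.006,0.026,0.2],"fingers":0.4},{"turn":[0,0,0],"slide":[-0.006,0.026,0.2],"fingers":0.4},{"turn":[0,0,0],"slide":[-0.006,0.026,0.2],"fingers":0.4},{"turn":[0,0,0],"slide":[-0.006,0.026,0.2],"fingers":0.4}]'
python3 - <<'E'
from h import *
rel([.4786,-.2402,.012],.212)
im,c=save('side','s2.png')
cv2.imwrite("pics/s2c.png",cv2.resize(im[90:260,260:460],None,fx=3.5,fy=3.5,interpolation=cv2.INTER_CUBIC))
E
```

```text
slide [-0.0105  0.029   0.2009] turn [-0.      0.     -0.0004] rows 2.4370858964928517 0.017846971478217486
t: 3.03
eef_pos: [0.4775, -0.2374, 0.0965]
ee_rot: [-3.138, 0.007, 0.21]
force: [0.0, -0.2, 1.3]
width: 0.0614
slide [0.0022 0.0065 0.1689] turn [-0.0005  0.001  -0.0003] rows 2.026622216471535 0.061474782902355245
```

View pics/s2c.png

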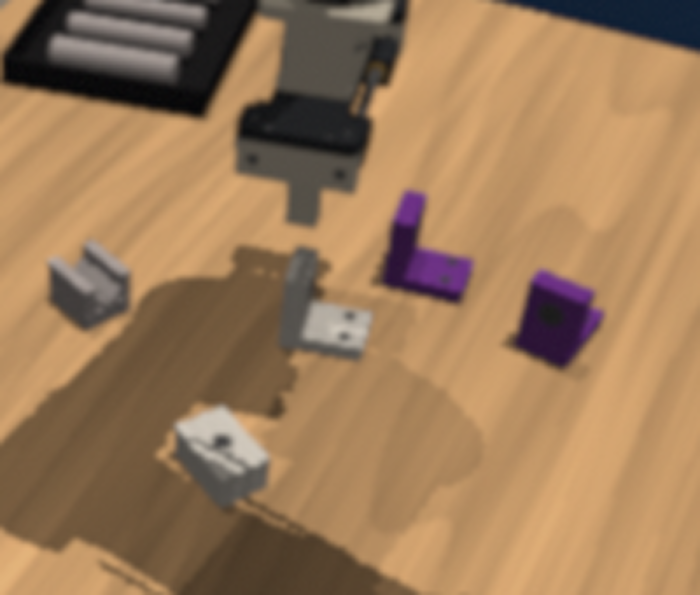

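The side view shows the fingers above the bracket's upright, in line with it. The purple copy stands beside it, and the gripper body will pass above that. Now down and close.

```bash
python3 -m crank '[{"turn":[0,0,0],"slide":[0,0.006,0.06],"fingers":0.4},{"turn":[0,0,0],"slide":[0,0.006,0.12],"fingers":0.4},{"turn":[0,0,0],"slide":[0,0.006,0.165],"fingers":0.4},{"turn":[0,0,0],"slide":[0,0.006,0.165],"fingers":0.4},{"turn":[0,0,0],"slide":[0,0.006,0.165],"fingers":0.4}]'
python3 - <<'E'
from h import *
rel([.4786,-.2402,.012],.212)
E
```

```text
t: 3.5
eef_pos: [0.4819, -0.2423, 0.0193]
ee_rot: [3.141, -0.0, 0.21]
force: [-0.1, -0.0, 0.8]
width: 0.0618
slide [-0.0055 -0.0054  0.0146] turn [ 0.0001 -0.     -0.0003] rows 0.19787174121905504 0.01802490290523413
```

```bash
python3 -m crank '[{"turn":[0,0,0],"slide":[-0.006,-0.004,0.008],"fingers":0.4},{"turn":[0,0,0],"slide":[-0.006,-0.004,0.008],"fingers":0.4},{"turn":[0,0,0],"slide":[-0.006,-0.004,0.008],"fingers":0.4}]'
python3 - <<'E'
from h import *
rel([.4786,-.2402,.012],.212)
E
```

```text
t: 3.75
eef_pos: [0.4784, -0.2413, 0.0157]
ee_rot: [3.141, -0.002, 0.209]
force: [0.5, 0.3, 1.6]
width: 0.0615
slide [ 0.0008 -0.0021  0.0073] turn [ 0.0002 -0.0004 -0.0005] rows 0.09183297422873932 0.033715505220758134
```

```bash
python3 -m crank '[{"turn":[0,0,0],"slide":[0,-0.002,0.006],"fingers":0.2},{"turn":[0,0,0],"slide":[0,-0.002,0.006],"fingers":-0.2},{"turn":[0,0,0],"slide":[0,-0.002,0.006],"fingers":-0.2},{"turn":[0,0,0],"slide":[0,-0.002,0.006],"fingers":-0.2},{"turn":[0,0,0],"slide":[0,-0.002,0.006],"fingers":-0.2}]' 30
python3 -m crank '[{"turn":[0,0,0],"slide":[0,0,0],"fingers":-0.2},{"turn":[0,0,0],"slide":[0,0,0],"fingers":-0.2},{"turn":[0,0,0],"slide":[0,0,0],"fingers":-0.2}]' 40
```

```text
t: 4.17
eef_pos: [0.4774, -0.2404, 0.0112]
ee_rot: [3.141, -0.0, 0.208]
force: [-0.4, 1.1, 2.7]
width: 0.0437
t: 4.42
eef_pos: [0.4774, -0.2404, 0.0112]
ee_rot: [3.141, -0.0, 0.208]
force: [-0.2, 0.6, 3.8]
width: 0.0432
```

```bash
python3 -m crank '[{"turn":[0,0,0],"slide":[0,0,-0.05],"fingers":-0.2},{"turn":[0,0,0],"slide":[0,0,-0.12],"fingers":-0.2},{"turn":[0,0,0],"slide":[0,0,-0.19],"fingers":-0.2},{"turn":[0,0,0],"slide":[0,0,-0.23],"fingers":-0.2},{"turn":[0,0,0],"slide":[0,0,-0.23],"fingers":-0.2}]' 40
python3 -m crank '[{"turn":[0,0,0],"slide":[0,0,0],"fingers":-0.2},{"turn":[0,0,0],"slide":[0,0,0],"fingers":-0.2},{"turn":[0,0,0],"slide":[0,0,0],"fingers":-0.2}]'
python3 - <<'E'
from h import *
im,c=save('wrist','w3.png');np.save('w3c.npy',c,allow_pickle=True)
cv2.imwrite("pics/w3c.png",cv2.resize(im[100:290,200:400],None,fx=3,fy=3,interpolation=cv2.INTER_CUBIC))
s=get_state();print(s["eef_pos"],s["ee_rot"],s["force"])
P=c["pose"];R=Ro.from_euler("xyz",s["ee_rot"])
print(R.inv().apply(P[:3,3]-s["eef_pos"]))
E
```

```text
t: 4.83
eef_pos: [0.48, -0.2412, 0.1307]
ee_rot: [3.138, -0.007, 0.209]
force: [0.9, 0.4, -1.0]
width: 0.0435
t: 5.08
eef_pos: [0.4761, -0.2401, 0.1244]
ee_rot: [-3.14, 0.003, 0.208]
force: [-0.1, 0.4, -2.8]
width: 0.0437
[ 0.47614723 -0.24015948  0.12442777] [-3.14044228e+00  2.71245163e-03  2.07843082e-01] [-0.62913945  1.28180307 -2.48270996]
[ 0.06839537  0.0010598  -0.19677217]
```

View pics/w3c.png

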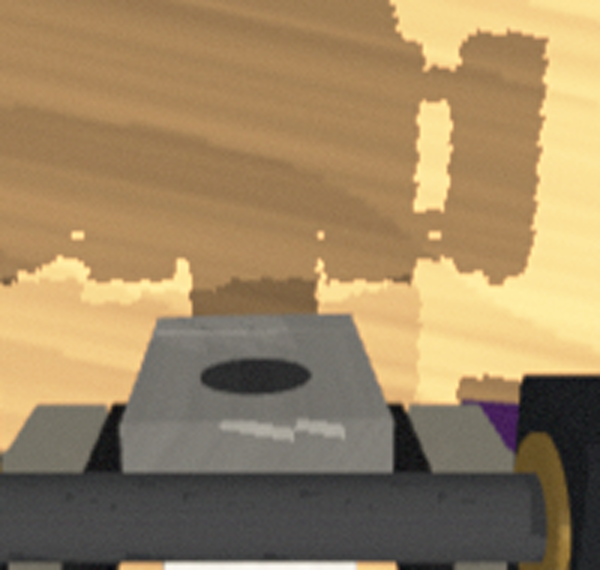

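The bracket is held squarely: the back's top edge runs (121,420) to (392,420) in the crop and its bottom edge (155,317) to (352,317). Now where the back sits relative to the TCP.

```bash
python3 - <<'E'
from h import *
c=np.load('w3c.npy',allow_pickle=True).item()
s=get_state();R=Ro.from_euler("xyz",s["ee_rot"]);z=s["eef_pos"][2]
off=lambda c,s,o:(np.array(c)+.0)/s+np.array(o)-0.5+0.5/s
for pts,zz in(([(121,420),(392,420)],z+.0548),([(155,317),(352,317)],z-.0112)):
    p=ray("",off(pts,3,(200,100)),zz,c); print(R.inv().apply(p-s["eef_pos"]).round(4).tolist())
j=np.load('w1c.npy',allow_pickle=True).item()["pose"]
# target: TCP behind jaw
E
```

```text
[[0.0131, -0.0205, -0.0548], [0.0131, 0.0223, -0.0549]]
[[0.0121, -0.022, 0.0112], [0.0121, 0.0223, 0.0111]]
```

```bash
python3 - <<'E'
from h import *
rel([.53,.235,.115],.088)
E
python3 -m crank '[{"turn":[0,0,0.019],"slide":[0.3,-0.91,0.018],"fingers":-0.2},{"turn":[0,0,0.019],"slide":[0.3,-0.91,0.018],"fingers":-0.2},{"turn":[0,0,0.019],"slide":[0.3,-0.91,0.018],"fingers":-0.2},{"turn":[0,0,0.019],"slide":[0.3,-0.91,0.018],"fingers":-0.2},{"turn":[0,0,0.019],"slide":[0.3,-0.91,0.018],"fingers":-0.2}]'
python3 - <<'E'
from h import *
rel([.53,.235,.115],.088)
E
```

```text
slide [ 0.3015 -0.9076  0.0191] turn [-0.0002  0.0004  0.0191] rows 11.469889829285368 0.9592857151763284
t: 5.55
eef_pos: [0.499, -0.0359, 0.1212]
ee_rot: [3.141, 0.002, 0.088]
force: [1.6, 0.1, -2.1]
width: 0.0439
slide [ 0.1095 -0.5343  0.012 ] turn [0.0001 0.0003 0.    ] rows 6.540888459406562 0.014243416437706076
```

```bash
python3 -m crank '[{"turn":[0,0,0],"slide":[0.1,-0.52,0.012],"fingers":-0.2},{"turn":[0,0,0],"slide":[0.1,-0.52,0.012],"fingers":-0.2},{"turn":[0,0,0],"slide":[0.1,-0.52,0.012],"fingers":-0.2},{"turn":[0,0,0],"slide":[0.1,-0.52,0.012],"fingers":-0.2},{"turn":[0,0,0],"slide":[0.1,-0.52,0.012],"fingers":-0.2}]'
python3 - <<'E'
from h import *
rel([.53,.235,.115],.088)
E
```

```text
t: 5.97
eef_pos: [0.5201, 0.1715, 0.1164]
ee_rot: [3.141, 0.002, 0.089]
force: [1.7, 0.6, -2.6]
width: 0.0437
slide [ 0.0311 -0.1246  0.0026] turn [0.0002 0.0002 0.0002] rows 1.540597043163309 0.016654059453504823
```

```bash
python3 -m crank '[{"turn":[0,0,0],"slide":[0.024,-0.108,0.002],"fingers":-0.2},{"turn":[0,0,0],"slide":[0.024,-0.108,0.002],"fingers":-0.2},{"turn":[0,0,0],"slide":[0.024,-0.108,0.002],"fingers":-0.2},{"turn":[0,0,0],"slide":[0.024,-0.108,0.002],"fingers":-0.2},{"turn":[0,0,0],"slide":[0.024,-0.108,0.002],"fingers":-0.2}]'
python3 - <<'E'
from h import *
rel([.53,.235,.115],.088)
im,c=save('wrist','w4.png');np.save('w4c.npy',c,allow_pickle=True)
cv2.imwrite("pics/w4c.png",cv2.resize(im[60:290,190:410],None,fx=2.6,fy=2.6,interpolation=cv2.INTER_CUBIC))
s=get_state();print(s["eef_pos"],s["ee_rot"]);np.save('w4s.npy',s,allow_pickle=True)
E
```

```text
t: 6.38
eef_pos: [0.5273, 0.2239, 0.1154]
ee_rot: [3.14, 0.002, 0.089]
force: [0.4, -1.5, -2.0]
width: 0.0435
slide [ 0.0073 -0.0217  0.0007] turn [0.0002 0.0003 0.0001] rows 0.27488577482243254 0.020018841131012054
[0.5274933  0.22352562 0.1157343 ] [3.14063725e+00 1.39917926e-03 8.81331343e-02]
```

View pics/w4c.png

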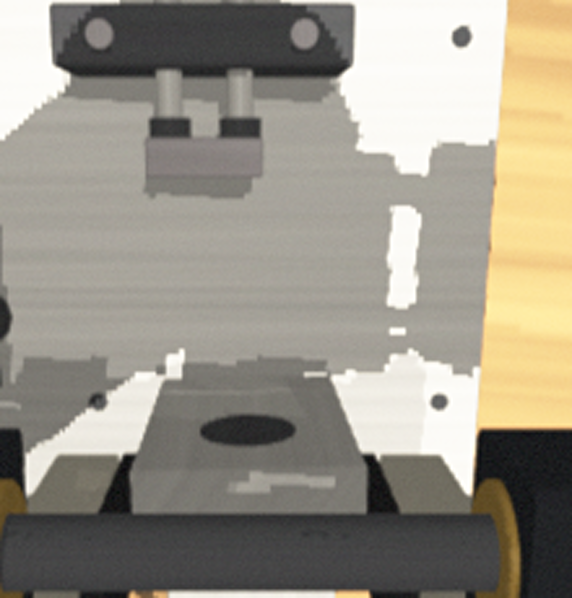

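The wrist view now shows the jaw ((146,138) to (264,177) in the crop), the rail, and the bracket below at (250,430). All are parallel, with the bracket slightly right of the jaw's centre.

```bash
python3 - <<'E'
from h import *
c=np.load('w4c.npy',allow_pickle=True).item();s=np.load('w4s.npy',allow_pickle=True).item()
R=Ro.from_euler("xyz",s["ee_rot"]);z=s["eef_pos"][2]
off=lambda c,s,o:(np.array(c)+.0)/s+np.array(o)-0.5+0.5/s
def t(pts,zz,n):
    p=ray("",off(pts,2.6,(190,60)),zz,c);print(n,R.inv().apply(p-s["eef_pos"]).round(4).tolist())
    return p
j=t([(146,138),(263,138),(264,177),(146,177)],.051,"jawtop")
r=t([(52,5),(353,5),(349,67),(66,67)],.051,"rail")
v=r[0]-r[1];print(np.arctan2(-v[0],v[1]));v=j[3]-j[2];print(np.arctan2(-v[0],v[1]));print(j[2:].mean(0),r[:2].mean(0))
t([(131,471),(367,471)],z+.0548,"backtop");t([(164,375),(331,375)],z-.0112,"backbot")
E
```

```text
jawtop [[0.0733, -0.0304, 0.0646], [0.0733, 0.005, 0.0646], [0.0618, 0.0054, 0.0647], [0.0618, -0.0308, 0.0646]]
rail [[0.1105, -0.0566, 0.0645], [0.1105, 0.0311, 0.0646], [0.0935, 0.0304, 0.0646], [0.0935, -0.0535, 0.0646]]
0.08837973595108668
0.08810496046793938
[0.58782144 0.24154374 0.051     ] [0.63639096 0.24589553 0.051     ]
backtop [[0.0128, -0.0208, -0.0548], [0.0128, 0.0222, -0.0548]]
backbot [[0.0133, -0.0213, 0.0112], [0.0133, 0.022, 0.0112]]
```

```bash
python3 -m crank '[{"turn":[0,0,0],"slide":[0.05,-0.026,0],"fingers":-0.2},{"turn":[0,0,0],"slide":[0.05,-0.026,0.06],"fingers":-0.2},{"turn":[0,0,0],"slide":[0.05,-0.026,0.12],"fingers":-0.2},{"turn":[0,0,0],"slide":[0.05,-0.026,0.16],"fingers":-0.2},{"turn":[0,0,0],"slide":[0.05,-0.026,0.16],"fingers":-0.2}]'
python3 -m crank '[{"turn":[0,0,0],"slide":[0,0,0],"fingers":-0.2},{"turn":[0,0,0],"slide":[0,0,0],"fingers":-0.2}]'
python3 - <<'E'
from h import *
s=np.load('w4s.npy',allow_pickle=True).item();R=Ro.from_euler("xyz",s["ee_rot"])
g=s["eef_pos"]+R.apply([.025,-.0133,0]);g[2]=.0265;print(g);rel(g,.088)
E
```

```text
t: 6.85
eef_pos: [0.5489, 0.2364, 0.032]
ee_rot: [3.138, 0.007, 0.086]
force: [-0.6, -0.1, -2.4]
width: 0.0437
t: 7.02
eef_pos: [0.5528, 0.2396, 0.038]
ee_rot: [-3.141, -0.002, 0.088]
force: [0.3, 1.2, -1.3]
width: 0.0436
[0.55122558 0.23897446 0.0265    ]
slide [-0.0033  0.001   0.023 ] turn [-0.0001 -0.0003  0.0001] rows 0.2786214225840748 0.014912299550030038
```

Lower until the plate is felt.

```bash
python3 -m crank '[{"turn":[0,0,0],"slide":[0,0,0.008],"fingers":-0.2},{"turn":[0,0,0],"slide":[0,0,0.016],"fingers":-0.2},{"turn":[0,0,0],"slide":[0,0,0.016],"fingers":-0.2},{"turn":[0,0,0],"slide":[0,0,0.016],"fingers":-0.2}]'
python3 -m crank '[{"turn":[0,0,0],"slide":[0,0,0.005],"fingers":-0.2},{"turn":[0,0,0],"slide":[0,0,0.005],"fingers":-0.2},{"turn":[0,0,0],"slide":[0,0,0.005],"fingers":-0.2},{"turn":[0,0,0],"slide":[0,0,0.005],"fingers":-0.2}]'
python3 - <<'E'
from h import *
rel([.55122558,.23897446,.0265],.088)
E
```

```text
t: 7.35
eef_pos: [0.5518, 0.2398, 0.0288]
ee_rot: [-3.141, -0.0, 0.089]
force: [-0.4, -0.8, -1.3]
width: 0.0433
t: 7.68
eef_pos: [0.5522, 0.2401, 0.0263]
ee_rot: [-3.141, -0.001, 0.089]
force: [0.8, 1.2, 0.1]
width: 0.0436
slide [-0.0021  0.002  -0.0004] turn [-0.0001 -0.0001  0.0002] rows 0.03487249802612851 0.010805650407479784
```

```bash
python3 -m crank '[{"turn":[0,0,0],"slide":[0,0.002,0.002],"fingers":-0.2},{"turn":[0,0,0],"slide":[0,0.002,0.002],"fingers":-0.2},{"turn":[0,0,0],"slide":[0,0.002,0.002],"fingers":-0.2}]'
python3 - <<'E'
from h import *
s=get_state();print(s['eef_pos'],s['force'])
im,c=save('wrist','w5.png');np.save('w5c.npy',c,allow_pickle=True);np.save('w5s.npy',s,allow_pickle=True)
cv2.imwrite("pics/w5c.png",cv2.resize(im[60:290,190:410],None,fx=2.6,fy=2.6,interpolation=cv2.INTER_CUBIC))
im,c=save('side','s5.png')
cv2.imwrite("pics/s5c.png",cv2.resize(im[230:370,130:300],None,fx=4,fy=4,interpolation=cv2.INTER_CUBIC))
E
```

```text
t: 7.93
eef_pos: [0.5526, 0.2401, 0.0263]
ee_rot: [-3.14, -0.002, 0.089]
force: [-2.5, 3.3, 6.8]
width: 0.0435
[0.55255916 0.24006547 0.02627711] [-2.5147746   3.30472586  6.79327332]
```

View pics/w5c.png

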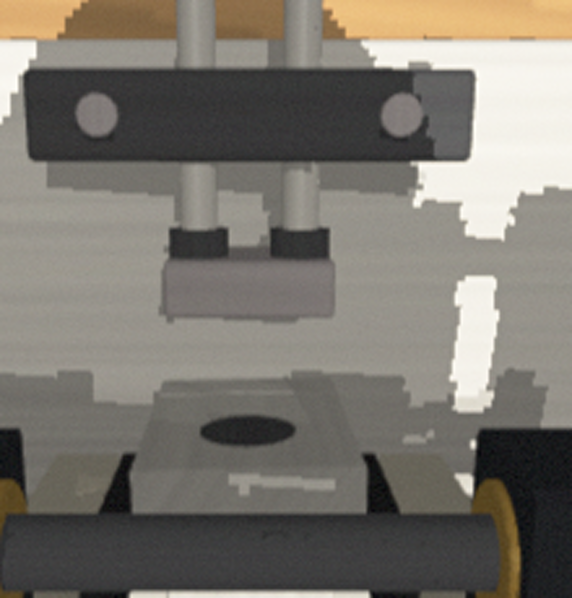

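View pics/s5c.png

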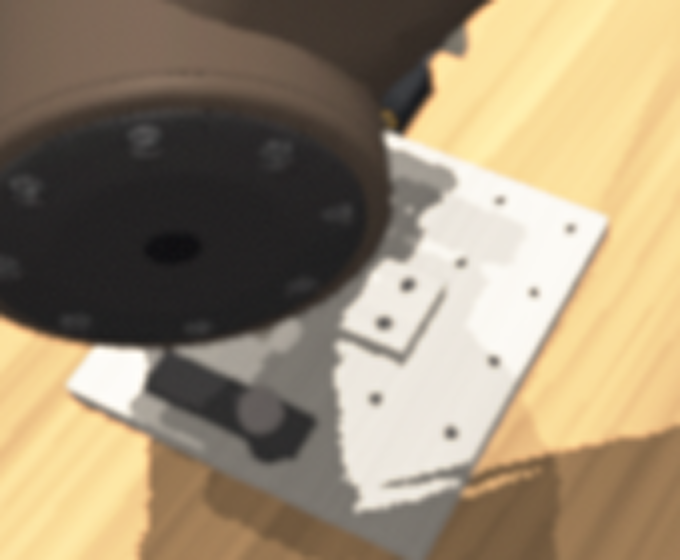

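The bracket is down on the plate (6.8 N from below), squarely facing the jaw. Jaw centre and bracket centre are both at column 249 in the crop.

```bash
python3 - <<'E'
from h import *
c=np.load('w5c.npy',allow_pickle=True).item();s=np.load('w5s.npy',allow_pickle=True).item()
R=Ro.from_euler("xyz",s["ee_rot"]);z=s["eef_pos"][2]
off=lambda c,s,o:(np.array(c)+.0)/s+np.array(o)-0.5+0.5/s
def t(pts,zz,n):
    p=ray("",off(pts,2.6,(190,60)),zz,c);print(n,R.inv().apply(p-s["eef_pos"]).round(4).tolist())
    return p
j=t([(163,262),(334,262),(334,317),(165,317)],.051,"jawtop")
r=t([(24,71),(474,71),(471,159),(30,159)],.051,"rail")
t([(131,471),(367,471)],z+.0548,"backtop");t([(160,384),(335,382)],z-.0112,"backbot")
E
python3 -m crank '[{"turn":[0,0,0],"slide":[0.005,-0.002,-0.001],"fingers":-0.2},{"turn":[0,0,0],"slide":[0.01,-0.002,-0.001],"fingers":-0.2},{"turn":[0,0,0],"slide":[0.015,-0.002,-0.001],"fingers":-0.2},{"turn":[0,0,0],"slide":[0.02,-0.002,-0.001],"fingers":-0.2},{"turn":[0,0,0],"slide":[0.025,-0.002,-0.001],"fingers":-0.2}]'
```

```text
jawtop [[0.0471, -0.0167, -0.0246], [0.0471, 0.0187, -0.0247], [0.0355, 0.019, -0.0247], [0.0355, -0.0166, -0.0246]]
rail [[0.0845, -0.043, -0.0245], [0.0844, 0.0452, -0.0246], [0.0677, 0.0457, -0.0247], [0.0678, -0.0429, -0.0245]]
backtop [[0.0127, -0.0205, -0.0547], [0.0127, 0.0226, -0.0548]]
backbot [[0.0109, -0.0221, 0.0113], [0.0114, 0.0234, 0.0112]]
t: 8.45
eef_pos: [0.564, 0.241, 0.0263]
ee_rot: [-3.142, 0.0, 0.089]
force: [-7.2, 1.1, 12.1]
width: 0.0435
```

```bash
python3 -m crank '[{"turn":[0,0,0],"slide":[0.004,0,-0.002],"fingers":-0.2},{"turn":[0,0,0],"slide":[0.008,0,-0.002],"fingers":-0.2},{"turn":[0,0,0],"slide":[0.008,0,-0.002],"fingers":-0.2}]'
python3 -c "
from h import *
rel([.5751,.2410,.0263],.088)"
```

```text
t: 8.7
eef_pos: [0.5685, 0.2411, 0.0262]
ee_rot: [3.141, 0.0, 0.089]
force: [-0.3, 0.1, 0.3]
width: 0.0434
slide [ 0.0131  0.0014 -0.0001] turn [0.     0.     0.0001] rows 0.1583178427493508 0.005123720337664698
```

```bash
python3 -m crank '[{"turn":[0,0,0],"slide":[0.004,0,0],"fingers":-0.2},{"turn":[0,0,0],"slide":[0.008,0,0],"fingers":-0.2},{"turn":[0,0,0],"slide":[0.008,0,0],"fingers":-0.2},{"turn":[0,0,0],"slide":[0.008,0,0],"fingers":-0.2}]'
python3 -m crank '[{"turn":[0,0,0],"slide":[0.004,0,0.001],"fingers":-0.2},{"turn":[0,0,0],"slide":[0.006,0,0.001],"fingers":-0.2},{"turn":[0,0,0],"slide":[0.006,0,0.001],"fingers":-0.2},{"turn":[0,0,0],"slide":[0.006,0,0.001],"fingers":-0.2}]'
python3 -m crank '[{"turn":[0,0,0],"slide":[0.004,0,0],"fingers":-0.2},{"turn":[0,0,0],"slide":[0.006,0,0],"fingers":-0.2},{"turn":[0,0,0],"slide":[0.006,0,0],"fingers":-0.2},{"turn":[0,0,0],"slide":[0.006,0,0],"fingers":-0.2}]'
```

```text
t: 9.03
eef_pos: [0.5723, 0.2414, 0.0263]
ee_rot: [3.141, 0.0, 0.089]
force: [0.8, -0.2, -0.5]
width: 0.0435
t: 9.37
eef_pos: [0.5747, 0.2417, 0.0263]
ee_rot: [3.141, 0.001, 0.089]
force: [-3.7, 0.7, 4.7]
width: 0.0438
t: 9.7
eef_pos: [0.5766, 0.2418, 0.0263]
ee_rot: [3.141, 0.002, 0.088]
force: [-9.5, 1.7, 8.8]
width: 0.0436
```

```bash
python3 -m crank '[{"turn":[0,0,0],"slide":[0.003,0,-0.001],"fingers":-0.2},{"turn":[0,0,0],"slide":[0.006,0,-0.001],"fingers":-0.2},{"turn":[0,0,0],"slide":[0.01,0,-0.001],"fingers":-0.2},{"turn":[0,0,0],"slide":[0.01,0,-0.001],"fingers":-0.2},{"turn":[0,0,0],"slide":[0.01,0,-0.001],"fingers":-0.2}]'
python3 - <<'E'
from h import *
s=get_state();print(s['eef_pos'],s['force'],s['moment'])
im,c=save('wrist','w6.png');np.save('w6c.npy',c,allow_pickle=True);np.save('w6s.npy',s,allow_pickle=True)
cv2.imwrite("pics/w6c.png",cv2.resize(im[60:290,190:410],None,fx=2.6,fy=2.6,interpolation=cv2.INTER_CUBIC))
E
```

```text
t: 10.12
eef_pos: [0.5808, 0.2422, 0.0264]
ee_rot: [3.141, 0.004, 0.088]
force: [-11.1, 2.3, 8.6]
width: 0.0433
[0.58076359 0.2421945  0.02637073] [-11.06787617   2.2910598    8.55566998] [ 0.49579353  4.22825383 -0.13001888]
```

View pics/w6c.png

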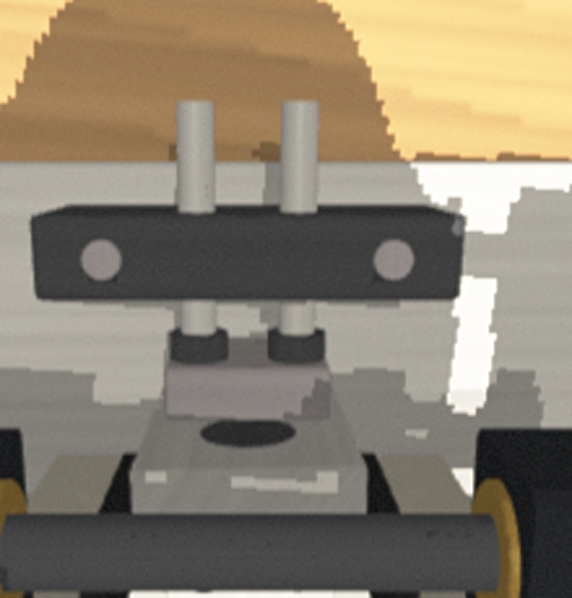

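The wrist view shows the jaw pushed back by the bracket, centred: jaw top rows 365 to 417 and columns 166 to 329, rail front edge at row 298. Now the gap.

```bash
python3 - <<'E'
from h import *
c=np.load('w6c.npy',allow_pickle=True).item();s=np.load('w6s.npy',allow_pickle=True).item()
R=Ro.from_euler("xyz",s["ee_rot"]);z=s["eef_pos"][2]
off=lambda c,s,o:(np.array(c)+.0)/s+np.array(o)-0.5+0.5/s
def t(pts,zz,n):
    p=ray("",off(pts,2.6,(190,60)),zz,c);print(n,R.inv().apply(p-s["eef_pos"]).round(4).tolist())
    return p
j=t([(167,364),(329,364),(329,416),(166,417)],.051,"jawtop")
r=t([(32,216),(464,216),(460,298),(36,298)],.051,"rail")
t([(131,471),(367,471)],z+.0548,"backtop")
E
```

```text
jawtop [[0.0253, -0.0164, -0.0247], [0.0253, 0.0182, -0.0247], [0.0136, 0.0185, -0.0247], [0.0134, -0.017, -0.0247]]
rail [[0.0565, -0.0432, -0.0249], [0.0565, 0.045, -0.0248], [0.0396, 0.0453, -0.0247], [0.0396, -0.0435, -0.0248]]
backtop [[0.0128, -0.0205, -0.0549], [0.0128, 0.0226, -0.0548]]
```

```bash
python3 -m crank '[{"turn":[0,0.001,0],"slide":[0.003,0,-0.001],"fingers":-0.2},{"turn":[0,0.001,0],"slide":[0.006,0,-0.001],"fingers":-0.2},{"turn":[0,0.001,0],"slide":[0.009,0,-0.001],"fingers":-0.2},{"turn":[0,0.001,0],"slide":[0.009,0,-0.001],"fingers":-0.2},{"turn":[0,0.001,0],"slide":[0.009,0,-0.001],"fingers":-0.2}]'
python3 -m crank '[{"turn":[0,0,0],"slide":[0,0,0],"fingers":-0.2},{"turn":[0,0,0],"slide":[0,0,0],"fingers":-0.2},{"turn":[0,0,0],"slide":[0,0,0],"fingers":-0.2},{"turn":[0,0,0],"slide":[0,0,0],"fingers":-0.2}]'
python3 - <<'E'
from h import *
s=get_state();print(s['eef_pos'],s['force'],s['moment'])
im,c=save('wrist','w7.png');np.save('w7c.npy',c,allow_pickle=True);np.save('w7s.npy',s,allow_pickle=True)
cv2.imwrite("pics/w7c.png",cv2.resize(im[60:290,190:410],None,fx=2.6,fy=2.6,interpolation=cv2.INTER_CUBIC))
im,c=save('side','s7.png')
cv2.imwrite("pics/s7c.png",cv2.resize(im[230:370,130:300],None,fx=4,fy=4,interpolation=cv2.INTER_CUBIC))
E
```

```text
t: 10.58
eef_pos: [0.5844, 0.2425, 0.0264]
ee_rot: [3.141, -0.001, 0.088]
force: [-12.4, 2.8, 7.6]
width: 0.0437
t: 10.92
eef_pos: [0.5844, 0.2425, 0.0264]
ee_rot: [3.141, -0.001, 0.088]
force: [-12.1, 2.5, 7.1]
width: 0.0436
[0.58441068 0.24248892 0.02635585] [-12.12475754   2.50937041   7.14739403] [ 0.85440284  4.93891472 -0.08190397]
```

View pics/w7c.png

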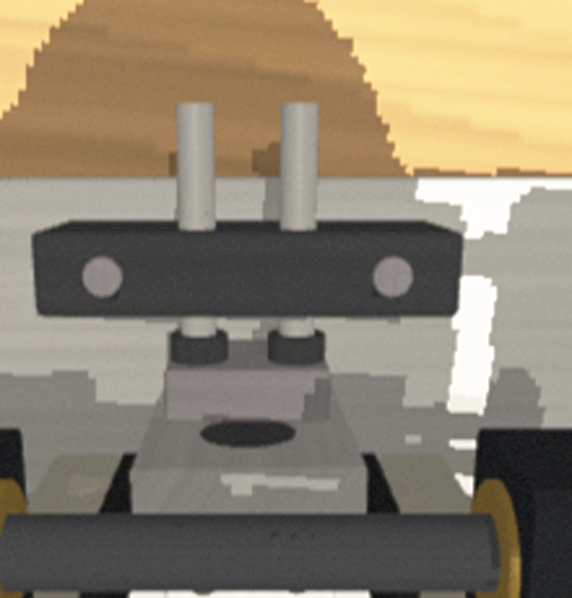

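View pics/s7c.png

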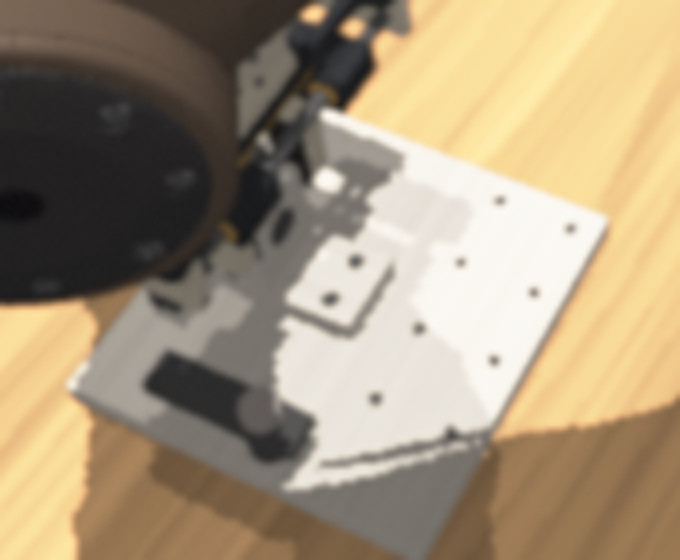

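The wrist view shows the jaw top at rows 366 to 418 and the rail front edge at row 316, still centred. The side view shows the foot flat on the plate.

```bash
python3 - <<'E'
from h import *
c=np.load('w7c.npy',allow_pickle=True).item();s=np.load('w7s.npy',allow_pickle=True).item()
R=Ro.from_euler("xyz",s["ee_rot"]);z=s["eef_pos"][2]
off=lambda c,s,o:(np.array(c)+.0)/s+np.array(o)-0.5+0.5/s
def t(pts,zz,n):
    p=ray("",off(pts,2.6,(190,60)),zz,c);print(n,R.inv().apply(p-s["eef_pos"]).round(4).tolist())
    return p
t([(167,366),(329,366),(329,418),(166,419)],.051,"jawtop")
t([(34,234),(462,235),(459,315),(38,315)],.051,"rail")
im=cv2.imread("pics/w7.png")[:,:,1].astype(int)
print("rows centre col 285:",[(r,im[r,280:284].mean()) for r in range(176,224)])
E
```

```text
jawtop [[0.0249, -0.0165, -0.0246], [0.0249, 0.0182, -0.0246], [0.0132, 0.0185, -0.0246], [0.013, -0.017, -0.0246]]
rail [[0.0529, -0.0431, -0.0246], [0.0526, 0.0449, -0.0245], [0.0359, 0.0453, -0.0246], [0.036, -0.0434, -0.0246]]
rows centre col 285: [(176, np.float64(63.5)), (177, np.float64(61.75)), (178, np.float64(63.25)), (179, np.float64(60.25)), (180, np.float64(58.0)), (181, np.float64(77.25)), (182, np.float64(114.5)), (183, np.float64(155.5)), (184, np.float64(171.0)), (185, np.float64(168.25)), (186, np.float64(168.5)), (187, np.float64(171.5)), (188, np.float64(173.5)), (189, np.float64(173.25)), (190, np.float64(140.0)), (191, np.float64(102.5)), (192, np.float64(97.25)), (193, np.float64(99.25)), (194, np.float64(98.25)), (195, np.float64(96.0)), (196, np.float64(97.5)), (197, np.float64(96.0)), (198, np.float64(97.0)), (199, np.float64(97.5)), (200, np.float64(98.25)), (201, np.float64(97.75)), (202, np.float64(116.25)), (203, np.float64(130.75)), (204, np.float64(131.5)), (205, np.float64(133.25)), (206, np.float64(134.0)), (207, np.float64(134.5)), (208, np.float64(132.5)), (209, np.float64(131.5)), (210, np.float64(131.0)), (211, np.float64(129.5)), (212, np.float64(129.5)), (213, np.float64(130.0)), (214, np.float64(130.5)), (215, np.float64(130.5)), (216, np.float64(131.5)), (217, np.float64(131.75)), (218, np.float64(134.75)), (219, np.float64(133.5)), (220, np.float64(116.5)), (221, np.float64(86.25)), (222, np.float64(58.25)), (223, np.float64(42.0))]
```

```bash
python3 -m crank '[{"turn":[0,0,0],"slide":[0.0015,-0.001,0],"fingers":-0.2},{"turn":[0,0,0],"slide":[0.0015,-0.001,0],"fingers":-0.2},{"turn":[0,0,0],"slide":[0.0015,-0.001,0],"fingers":-0.2},{"turn":[0,0,0],"slide":[0.0015,-0.001,0],"fingers":-0.2}]'
python3 -m crank '[{"turn":[0,0,0],"slide":[0,0,0],"fingers":-0.2},{"turn":[0,0,0],"slide":[0,0,0],"fingers":-0.2},{"turn":[0,0,0],"slide":[0,0,0],"fingers":-0.2},{"turn":[0,0,0],"slide":[0,0,0],"fingers":-0.2},{"turn":[0,0,0],"slide":[0,0,0],"fingers":-0.2}]'
python3 - <<'E'
from h import *
s=get_state();print(s['eef_pos'],s['force'])
im,c=save('wrist','w8.png');np.save('w8c.npy',c,allow_pickle=True);np.save('w8s.npy',s,allow_pickle=True)
cv2.imwrite("pics/w8c.png",cv2.resize(im[60:290,190:410],None,fx=2.6,fy=2.6,interpolation=cv2.INTER_CUBIC))
im,c=save('top','t8.png')
E
```

```text
t: 11.35
eef_pos: [0.5848, 0.2425, 0.0263]
ee_rot: [3.14, -0.0, 0.088]
force: [-13.7, 1.5, 7.6]
width: 0.0439
t: 11.77
eef_pos: [0.5848, 0.2425, 0.0264]
ee_rot: [3.14, -0.001, 0.088]
force: [-13.5, 1.2, 8.1]
width: 0.0435
[0.58478793 0.24253937 0.02637542] [-13.49441231   1.19266216   8.12058268]
```

View pics/w8c.png

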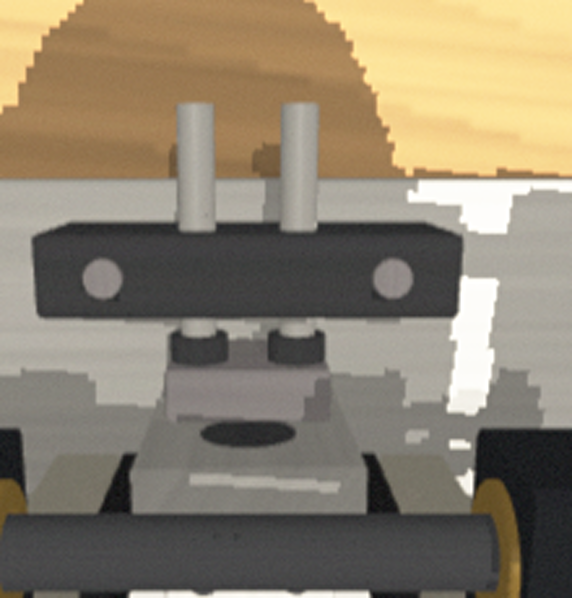

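View pics/t8.png

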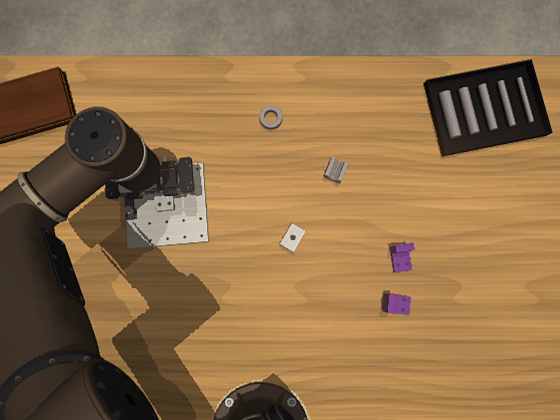

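The jaw is about 9.7 mm in, centred and square, and the push is steady. The other parts haven't moved. Handing in.

```bash
python3 -c "
from station import *
print(get_state()['force'],job_done())"
```

```text
the job is handed in; nothing more can be done
[-12.32311169   0.59010913   7.65929429] None
```

The bracket stands foot down on the plate with its back against the middle of the sprung jaw. The gripper is still holding it there with 40 N grip. I handed the job in at about 12 s of the 48 s allowed.

**Last checks**
- **Jaw travel:** it is about 9.5 mm in, against a target of 10 mm. The last gap I measured was 11 mm, before a final push of 0.4 mm. The camera had shown the gap at rest as 20.7 mm instead of 20 mm, so the real gap is probably closer to 10 mm.
- **Centring:** bracket and jaw centres agree to within about 0.5 mm.
- **Squareness:** the measured tool tilt is under 0.1°, and its heading matches the fixture's to within about 0.1°.
- **Push:** the wrist reads a steady 12–13.5 N against the push, a little above the spring's 10 N. I put the difference down to foot friction, since the bracket also presses about 8 N onto the plate.
- **Other parts:** the last top view shows the ring, V-block, block and both purple brackets where they were.

The two cameras disagreed by 2–3 mm on the jaw's sideways position. I used the wrist camera, which showed the jaw and bracket in the same picture. I could not check the contact face directly, because the gripper hides it from the side and top cameras.

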